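Pin the coaster pack onto its caddy

TASK

Square up the three stacked coasters on the caddy so that their holes line up. Then lift the wooden-handled post out of its rest, pass it straight down through all three coasters and the slot in the base, feel along the slot toward the brass-studded end for the hidden sprung socket, and push the post gently fully home until its collar sits on the top coaster. Let go, and leave the other things on the worktop where they are.

Things in the scene. Friction and masses are not known exactly. Their poses are not given: they have to be found in the camera images.
- base: Fixed wooden caddy base, 136 (its x) x 70 (its y) x 24 high. Origin: centre of underside; z up. A slot 48 long (along x) x 16 wide goes through the middle of its 6 thick top board, under the coasters. Two small brass studs on top mark its -x end.
- slot_mid (a point): Middle of the slot, on the base's top face. Under the slot a brass socket plate, its top 7 lower, closes the slot; it has one square hole (15 x 15, 1 chamfer), centred on the slot's centre line, 8 to 16 from the slot's middle toward the stud end: exactly where is not measured, the coasters hide it.
- stud_end (a point): Point between the two brass studs, on the base's top face, 59 from the slot's middle (-x). The socket plate is sprung: it gives way by at most 5 downward, at 1.6 N on touch, 5.6 N fully down, rigid beyond; it springs up round a tip that comes over its hole. It does not slide sideways (40 N friction).
- coaster_low: Lowest of three loose square coasters (cork), 50 x 50, 10 thick, with a central square hole of 16 x 16, 35 g. Origin: centre of its underside, 24 above the base's origin. The three lie stacked on the base, off from each other by 5 to 20 and turned up to 0.15 rad from the base's axes.
- coaster_mid: Middle coaster (pale wood), same size, underside 34 above the base's origin.
- coaster_top: Top coaster (cork), same size, underside 44 above the base's origin; top of the stack at 54.
- post: Loose steel post, 93 long, about 80 g, upright in its rest. Origin: its lower tip; z up along it. Shaft 12 diameter, 48 long, the lowest 6 tapering to a flat tip of 6 diameter; brass collar 28 diameter from 48 to 53; round wooden handle 22 diameter from 53 to 93. Fully home the tip is 6 above the base's underside, the collar on the top coaster.
- post_tip (a point): Centre of the post's lower tip (the post's origin).
- post_grip (a point): Middle of the post's handle, 75 above the tip on the axis.
- post_rest: Fixed dark wooden block 44 x 44 x 50 high with a square through hole of 15 x 15 from above in its middle; the post's collar rests on its top. Origin: centre of its underside.
- timer: Bystander: white kitchen timer 62 x 62 x 18. Origin: centre of underside.
- coffee_scoop: Bystander: grey metal coffee scoop 48 x 99 x 32. Origin: centre of underside.
- matchbox: Bystander: red matchbox 62 x 66 x 16. Origin: centre of underside.
Things that resemble listed ones, but are neither listed nor needed, are in the scene too. Leave any black or turquoise look-alike of the coaster_low alone. Leave any pink or turquoise look-alike of the post alone.

How it is judged:
By the outcome, as a careful person would: the job done as asked, in the order asked, and still so for the second after the job is handed in, with the robot touching nothing.
It also fails if it takes over 64 s, if anything falls off the work surface, if the arm or the gripper's body presses on something with over 40 N, if the wrist force passes 120 N, or if a joint passes its speed limit or range.

ROBOT

A 6-joint arm with a two-finger parallel gripper is mounted at the origin on a cart in front of the work surface, level with it; the furniture and walls round the work are solid. World frame = base frame: x ahead of the robot, y to its left, z up, the work surface at z = 0. Lengths are in m, angles in rad, forces in N, time in s.
With the tool pointing down it reaches from about 0.275 to 0.725 m from the base axis. Payload 5.6 kg.
Tool frame: the origin (TCP) lies between the finger pads; the fingertips stand 14 mm ahead of it and the grasp point (between the pads) lies 5 mm behind it; z points along the fingers, y is the line along which they close (so a half turn about z gives the same grasp; the last joint's range is limited). The gripper opens to 85 mm and grips with 20 to 120 N. Pads are 22 mm wide; open, the fingers measure 114 mm over their backs; the gripper's body (76 mm by 85 mm) begins 54 mm behind the grasp point. The pads swing forward as they close: fully open they stand 13 mm farther back than shut.
Start: joints at [1.532, 0.255, 0.108, 0, -1.424, -0.285], TCP at [0.175, 0.521, 0.245] pointing down, gripper open.
Joint ranges: [-2.95, 2.95], [-1.21, 1.97], [-1.09, 1.5], [-2.87, 1.71], [-2.94, -0.07], [-3.05, 3.05]. Speed limits (rad/s): [2.57, 2.57, 3.14, 3.14, 3.14, 3.14].

INTERFACE

Orientations are given as a unit quaternion [w, x, y, z].
In Python, from plant import arm gives the robot as it stands.
- The arm moves only by the tool drive_tool, never from a script. Its argument "plan" is a list that holds one entry, the list of rows, each a list of 7 numbers: the turn, a rotation vector about the tool's x, y, z in units of 8 degrees (1.0 is 8 degrees), then the shift along the tool's x, y, z in units of 40 mm (1.0 is 40 mm), then the opening in per cent of the stroke, from 0 (shut) to 100 (fully open). A call has 1 to 20 rows; each row is the pose to reach, as a shift and turn from the pose commanded when the call began, along the tool's axes at that moment; what a row does not reach only later rows make up. A row lasts 1/8 s, in which the tool goes at most 62.5 mm and 10.7 degrees, less where a joint would pass 70% of its speed; a pose out of reach is approached as far as the arm can. A call with a gripper value outside its range is refused whole. The fingers move at their own pace and stop on an object; the grip force is fixed at half the most. Time passes only in rows, so rows that repeat a pose let the fingers close. It gives the time, the measured TCP pose, the force, the opening and the grip force at its end, in the units of the state.
- arm.get_state(): the state, without advancing time (a new reading comes with each control period).
- arm.camera(name): name is "scene" or "top" or "wrist"; returns the picture (384x512x3 uint8, red, green, blue); there is no depth.
- arm.camera_params(name): a dict with "vfov" (degrees; the focal length in pixels is half the picture's height over the tangent of half this angle, whatever the lens; pixels are square), "cx", "cy" (the principal point, pixels), "R" (3x3) and "t" (3): a world point X has camera coordinates R X + t; the wrist camera has in their place "mount" (4x4, takes a point from camera to tool coordinates, whose origin is the TCP and whose axes are the flange's). Camera axes: x right, y down, z forward; pixel columns grow to the right and rows downward; lengths in m; the calibration is good to about 2 mm. A picture is of the moment at which its call begins: read the wrist's pose just before it. camera_params takes no time and is no camera call.
- arm.hand_in(): hands the job in; it is judged then, once.
The state is a dict: "clock": time; "joint_positions": joint angles; "joint_vel": joint speeds; "effort": joint torques, N m; "position": TCP position; "ee_rot": TCP orientation; "contact_force": force on the tool from outside, world axes, zero at the start; "torque": the same for the moment, N m; "finger_gap": finger opening in m; "grasp_force": force on a finger pad.
Only numpy, scipy, OpenCV 4.12 (cv2) and the standard library are available. Lean on these libraries where they do the work, as an engineer would, in place of code of your own. Each camera call takes 0.05 s, during which the arm holds its last target. There are 200 camera calls.

## Working session

There is one attempt and no reset: what is moved stays moved. The work goes in short steps, Python scripts to look and compute and a tool call to move; the robot and the scene stay as the last step left them, time stands still between calls to the robot, and variables do not carry over. Pictures are saved under pics/ and viewed, at most 10 in all, crops included, and the job is handed in when it is done.

Besides the shell and the picture viewer there is one more tool, called after "Call:" as name(argument=value, ...) on one line, values as JSON. drive_tool: Moves the arm, as the interface text tells. Its arguments: {"type":"object","properties":{"plan":{"type":"array"}},"required":["plan"]}

```bash
mkdir -p pics
cat > h.py <<'E'
import numpy as np, cv2
from plant import arm
def snap(n,f):
    s=arm.get_state(); im=arm.camera(n); cv2.imwrite('pics/'+f,im[:,:,::-1]); return s,im
E
python3 - <<'E'
from h import *
s=arm.get_state();print(s)
a=snap('scene','s0.png')[1];b=snap('top','t0.png')[1]
for n in('scene','top','wrist'):print(n,arm.camera_params(n))
cv2.imwrite('pics/t0b.png',cv2.resize(b[:,:,::-1],(800,600),interpolation=cv2.INTER_CUBIC))
E
```

```text
{'clock': 0.0, 'joint_positions': array([ 1.53160369e+00,  2.55766848e-01,  1.06995709e-01, -4.81790170e-04,
       -1.42388648e+00, -2.84616256e-01]), 'joint_vel': array([ 0.00267597, -0.00140247, -0.00171724,  0.0005066 , -0.00020047,
       -0.00136138]), 'effort': array([ 4.42813189e-04, -3.86625767e+01,  2.37943178e+01,  5.36536306e+00,
       -6.07266309e-03, -4.18190623e-06]), 'position': array([0.17478228, 0.52099601, 0.24438072]), 'ee_rot': array([ 9.52814331e-04,  9.86915904e-01, -1.61232984e-01, -1.22560533e-04]), 'contact_force': array([0.30027503, 0.54310891, 0.52798165]), 'torque': array([ 0.02367781, -0.03370334,  0.01324647]), 'grasp_force': 0.0, 'finger_gap': 0.08528916877409032}
scene {'vfov': 50.72388890358954, 'cx': 256.7881820713456, 'cy': 198.80593891366894, 'R': array([[-0.7303454 , -0.68305656,  0.00541597],
       [-0.42046576,  0.44329818, -0.79164087],
       [ 0.5383346 , -0.5804485 , -0.61096268]]), 't': array([0.37255538, 0.32479993, 0.58862689])}
top {'vfov': 57.03832602993617, 'cx': 253.60051328224043, 'cy': 190.4055652711033, 'R': array([[ 0.00354651, -0.99986714, -0.01591007],
       [-0.99553637, -0.00202973, -0.09435691],
       [ 0.09431208,  0.01617369, -0.99541129]]), 't': array([-0.03376407,  0.55599176,  0.88997918])}
wrist {'vfov': 71.06646859005933, 'cx': 255.6744378546341, 'cy': 196.6233748223217, 'mount': array([[-1.01605290e-03, -9.57050116e-01, -2.89920752e-01,
         7.40265546e-02],
       [ 9.99999131e-01, -1.21591570e-03,  5.09243447e-04,
        -5.90781008e-05],
       [-8.39890694e-04, -2.89919982e-01,  9.57050520e-01,
        -1.27769496e-01],
       [ 0.00000000e+00,  0.00000000e+00,  0.00000000e+00,
         1.00000000e+00]])}
```

View pics/t0b.png

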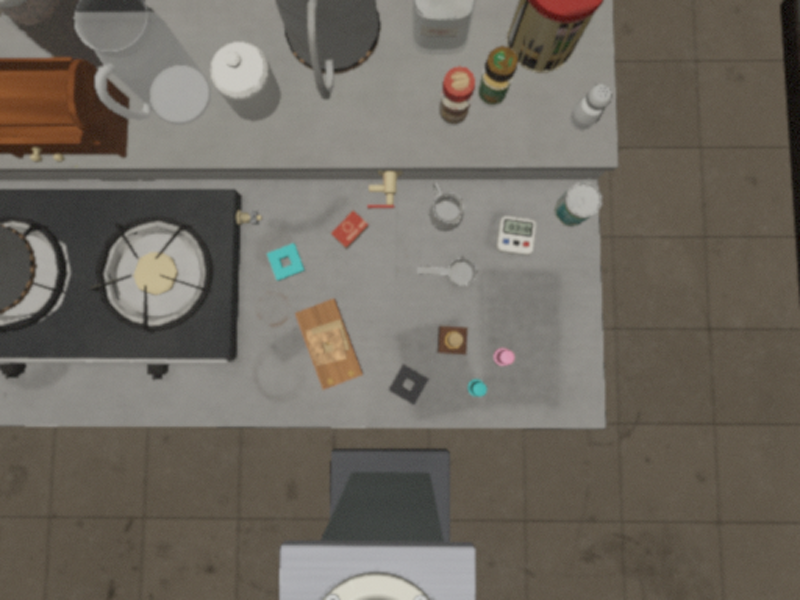

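View pics/s0.png

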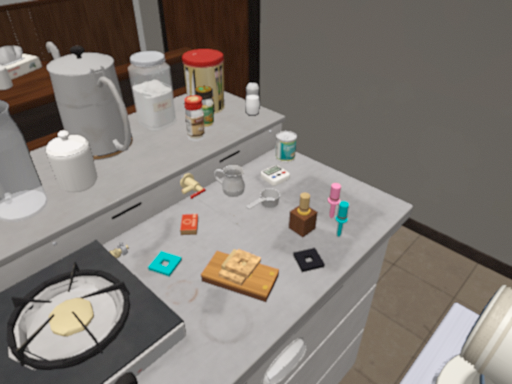

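The top view (800x600 scale) shows:
- **Caddy:** orange-brown, centred near (328,343), with its studs at (332,380) and (352,375).
- **Stack:** tan coasters near (328,343). The candidates were this stack, a black coaster at (408,384) and a turquoise one at (285,262). I choose the tan stack.
- **Post:** the candidates were the wooden-handled one in the dark rest at (453,340), a pink one at (505,357) and a turquoise one at (478,388). I choose the wooden one.

```bash
cat >> h.py <<'E'
def ray(n,uv,z,s=None):
    p=arm.camera_params(n); f=192/np.tan(np.radians(p['vfov']/2)); uv=np.atleast_2d(uv)
    d=np.c_[(uv[:,0]-p['cx'])/f,(uv[:,1]-p['cy'])/f,np.ones(len(uv))]
    if n=='wrist':
        from scipy.spatial.transform import Rotation as Ro
        q=s['ee_rot'];R=Ro.from_quat([q[1],q[2],q[3],q[0]]).as_matrix()
        M=p['mount'];o=s['position']+R@M[:3,3];D=d@(R@M[:3,:3]).T
    else: o=-p['R'].T@p['t'];D=d@p['R']
    return o+D*((z-o[2])/D[:,2])[:,None]
E
python3 - <<'E'
from h import *
b=cv2.imread('pics/t0.png')
h=cv2.cvtColor(b,cv2.COLOR_BGR2HSV)
m=cv2.inRange(h,(5,80,60),(25,255,255)); m[:185]=0;m[255:]=0;m[:,:180]=0
n,l,st,c=cv2.connectedComponentsWithStats(m)
for i in range(1,n):
    if st[i,4]<30: continue
    pts=np.argwhere(l==i)[:,::-1].astype(np.float32);r=cv2.minAreaRect(pts);bx=cv2.boxPoints(r)
    print(st[i],c[i],r);print(ray('top',bx,.024).round(4),ray('top',r[0],.024))
print('post top',ray('top',[453/1.5625,340/1.5625],.095))
cv2.imwrite('pics/c0.png',cv2.resize(b[180:270,180:340],None,fx=5,fy=5,interpolation=cv2.INTER_CUBIC))
E
```

```text
[ 189  191   43   58 1416] [209.96751412 219.71539548] ((209.95205688476562, 219.7054901123047), (52.08331298828125, 27.270587921142578), 69.44395446777344)
[[0.5306 0.1382 0.024 ]
 [0.5557 0.072  0.024 ]
 [0.4301 0.0232 0.024 ]
 [0.4055 0.0885 0.024 ]] [[0.48002613 0.08030967 0.024     ]]
[281 209  17  17 271] [289.09594096 217.31734317] ((289.0, 217.0), (16.0, 16.0), 90.0)
[[ 0.5082 -0.1031  0.024 ]
 [ 0.5083 -0.1443  0.024 ]
 [ 0.4672 -0.144   0.024 ]
 [ 0.4671 -0.103   0.024 ]] [[ 0.48765636 -0.1236102   0.024     ]]
post top [[ 0.48484649 -0.11983336  0.095     ]]
```

View pics/c0.png

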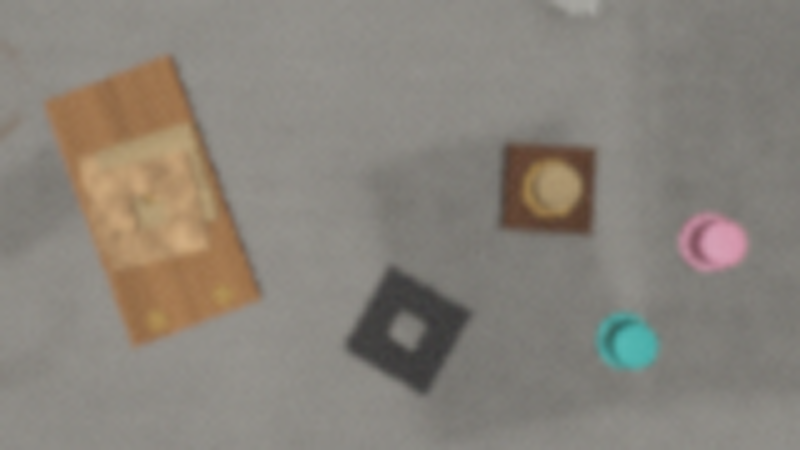

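Call:
drive_tool(plan=[[[0,0,-5,10.6,8.1,0.6,100],[0,0,-5,10.6,8.1,0.6,100],[0,0,-5,10.6,8.1,0.6,100],[0,0,-5,10.6,8.1,0.6,100],[0,0,-5,10.6,8.1,0.6,100],[0,0,-5,10.6,8.1,0.6,100],[0,0,-5,10.6,8.1,0.6,100],[0,0,-5,10.6,8.1,0.6,100],[0,0,-5,10.6,8.1,0.6,100],[0,0,-5,10.6,8.1,0.6,100],[0,0,-5,10.6,8.1,0.6,100],[0,0,-5,10.6,8.1,0.6,100]]])

```text
clock: 1.6
position: [0.4734, 0.0802, 0.2213]
ee_rot: [-0.0, 0.982, 0.187, 0.0]
contact_force: [0.0, 0.6, 0.3]
finger_gap: 0.0852
grasp_force: 0.0
```

Run:
```python
from h import *
s,im=snap('wrist','w1.png');np.save('w1.npy',np.r_[s['position'],s['ee_rot']])
print(s['position'],s['ee_rot'],s['joint_positions'],s['joint_vel'].round(3),s['contact_force'])
b=im[:,:,::-1]
cv2.imwrite('pics/w1b.png',cv2.resize(b,(800,600),interpolation=cv2.INTER_CUBIC))
```

```text
[0.47341007 0.08015423 0.22133427] [-1.11212290e-04  9.82400474e-01  1.86786767e-01  1.24023989e-05] [ 4.94949953e-01  1.25825870e-01 -1.14293537e-01 -2.10569440e-04
 -1.33058605e+00  1.45167711e+00] [ 0.006 -0.003  0.001  0.001  0.     0.002] [0.02375316 0.62388957 0.28575253]
```

View pics/w1b.png

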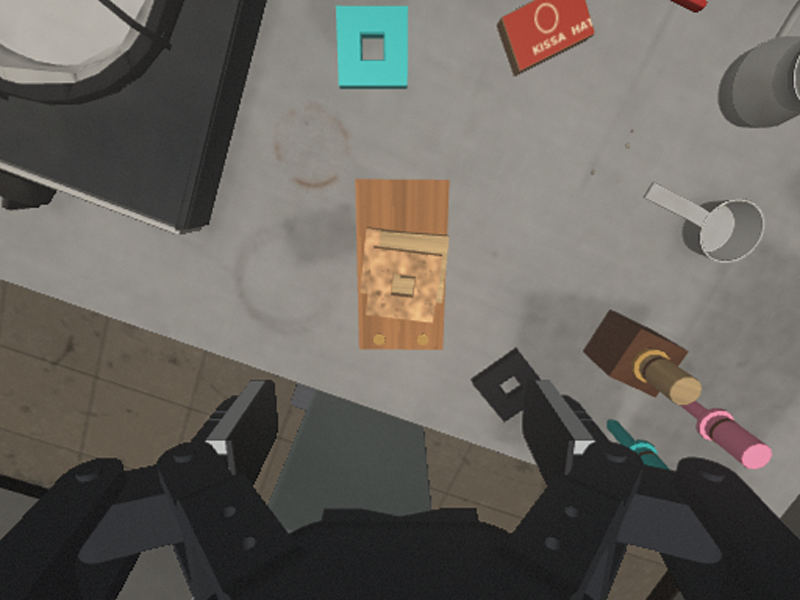

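The wrist view (800x600 scale) shows the caddy at (357–450, 180–350) with studs at (380,340) and (423,340). The stack has a cork coaster on top and a pale one sticking out at the upper right. The true post's handle top is at (686,391). Next I take a close crop and measure the corners.

Run:
```python
from h import *
v=np.load('w1.npy');s=dict(position=v[:3],ee_rot=v[3:])
b=cv2.imread('pics/w1.png')
cv2.imwrite('pics/c1.png',cv2.resize(b[110:230,220:295],None,fx=5,fy=5,interpolation=cv2.INTER_CUBIC)) 
h=cv2.cvtColor(b,cv2.COLOR_BGR2HSV)
roi=np.zeros(b.shape[:2],np.uint8);roi[105:232,215:300]=1
m=cv2.inRange(h,(5,70,60),(25,255,255))*roi
n,l,st,c=cv2.connectedComponentsWithStats(m);i=1+st[1:,4].argmax()
cn=cv2.findContours((l==i).astype(np.uint8),0,2)[0][0]
r=cv2.minAreaRect(cn);print(r);a=cv2.boxPoints(r)
P=ray('wrist',a,.024,s);print(P.round(4))
# edge rows: top edge (z .024), bottom edge
ys=np.where((l==i).any(1))[0];print('rows',ys.min(),ys.max())
for y in(118,125,135,210,218):
    x=np.where(l[y]==i)[0];print(y,x.min(),x.max())
# posts: handle top disc
for uv in([686/1.5625,391/1.5625],):print('post',ray('wrist',uv,.095,s),ray('wrist',[655/1.5625,368/1.5625],.055,s))
u=ray('wrist',np.array([[380,340],[423,340]])/1.5625,.026,s);print('studs',u)
```

```text
((257.0, 168.5), (109.0, 60.0), 90.0)
[[0.5313 0.1384 0.024 ]
 [0.5567 0.0738 0.024 ]
 [0.4321 0.0199 0.024 ]
 [0.4035 0.0926 0.024 ]]
rows 114 223
118 227 287
125 227 286
135 228 286
210 230 283
218 230 283
post [[ 0.48630365 -0.12213895  0.095     ]] [[ 0.48561256 -0.12537464  0.055     ]]
studs [[0.4189885  0.07583716 0.026     ]
 [0.43194119 0.04288891 0.026     ]]
```

View pics/c1.png

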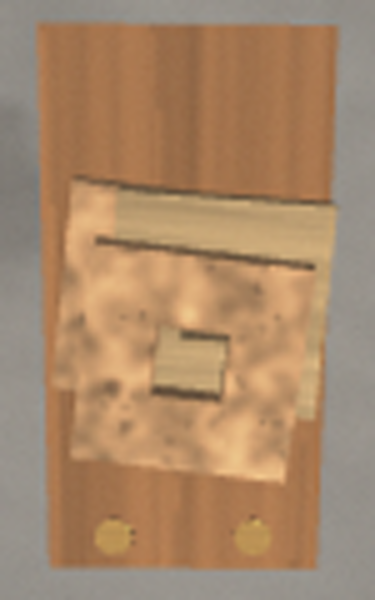

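Run:
```python
from h import *
v=np.load('w1.npy');s=dict(position=v[:3],ee_rot=v[3:])
g=lambda L,z: ray('wrist',np.array(L,float)/5+[219.6,109.6],z,s)
B=g([(37,24),(338,26),(50,568),(317,568)],.024)
c=B.mean(0);ax=(B[0]+B[1]-B[2]-B[3])[:2];L=np.hypot(*ax)/2;ay=(B[0]+B[2]-B[1]-B[3])[:2]
yaw=np.arctan2(ax[1],ax[0]);print('base',c,L,np.hypot(*ay)/2,np.degrees(yaw),np.degrees(np.arctan2(ay[1],ay[0]))-90)
e=np.array([[np.cos(yaw),np.sin(yaw)],[-np.sin(yaw),np.cos(yaw)]])
for n,LL,z in(('top',[(97,240),(315,267),(72,458),(283,482)],.054),('hole',[(160,327),(229,337),(152,390),(222,400)],.054),('mid',[(117,188),(335,207),(313,418)],.044),('low',[(75,180),(55,385)],.034),('stud',[(113,537),(253,537)],.026)):
    P=(g(LL,z)-c)[:,:2]@e.T*1000;print(n,P.round(1).tolist(),P.mean(0).round(1))
print(Ro if 0 else 2*np.degrees(np.arctan2(v[5],v[4])))
```

```text
base [0.4802865  0.08137423 0.024     ] 0.13533196926212918 0.06960172842272788 21.11636618275448 21.28420187423471
top [[22.3, 19.7], [16.6, -28.4], [-28.0, 26.1], [-33.6, -22.8]] [-5.7 -1.3]
hole [[2.9, 5.8], [0.7, -9.7], [-11.7, 7.6], [-14.0, -8.3]] [-5.5 -1.1]
mid [[32.5, 15.7], [28.6, -33.5], [-21.0, -30.2]] [ 13.4 -16. ]
low [[33.2, 25.9], [-16.0, 31.5]] [ 8.6 28.7]
stud [[-58.4, 18.2], [-58.1, -17.8]] [-58.3   0.2]
21.530645426500485
```

Base centre is (0.4803, 0.0814) with yaw 21.2°. Its measured size of 135 x 70 mm and the stud distance of 58 mm both match the description. I lower the open fingers over the stack at the base centre, closing along base y.

Call:
drive_tool(plan=[[[0,0,0.04,0.17,0.04,1.5,100],[0,0,0.04,0.17,0.04,3,100],[0,0,0.04,0.17,0.04,4.2,100],[0,0,0.04,0.17,0.04,4.57,100],[0,0,0.04,0.17,0.04,4.57,95],[0,0,0.04,0.17,0.04,4.57,85],[0,0,0.04,0.17,0.04,4.57,78]]])

```text
clock: 2.52
position: [0.4815, 0.0809, 0.0397]
ee_rot: [-0.0, 0.983, 0.184, 0.001]
contact_force: [0.2, 0.5, 0.4]
finger_gap: 0.0667
grasp_force: 0.0
```

Call:
drive_tool(plan=[[[0,0,0,0,0,0,72],[0,0,0,0,0,0,66],[0,0,0,0,0,0,60],[0,0,0,0,0,0,55],[0,0,0,0,0,0,50],[0,0,0,0,0,0,50]]])

```text
clock: 3.28
position: [0.4812, 0.0805, 0.0391]
ee_rot: [-0.0, 0.983, 0.184, 0.001]
contact_force: [-1.4, 1.8, 6.1]
finger_gap: 0.0491
grasp_force: 62.7
```

Call:
drive_tool(plan=[[[0,0,0,0,-0.03,0,50],[0,0,0,0,-0.03,0,75],[0,0,0,0,-0.03,0,100],[0,0,0,0,-0.03,-0.8,100],[0,0,1.2,0,-0.03,-2,100],[0,0,2.5,0,-0.03,-3,100],[0,0,11.25,0,-0.03,-3,100],[0,0,11.25,0,-0.03,-3,100],[0,0,11.25,0,-0.03,-3,100],[0,0,11.25,0,-0.03,-3,100],[0,0,11.25,0,-0.03,-3,100],[0,0,11.25,0,-0.03,-3,100],[0,0,11.25,0,-0.03,-3,100],[0,0,11.25,0,-0.03,-3,100]]])

```text
clock: 5.03
position: [0.48, 0.0814, 0.1581]
ee_rot: [0.0, 0.825, -0.565, -0.0]
contact_force: [0.7, 0.8, -0.3]
finger_gap: 0.0853
grasp_force: 0.0
```

Run:
```python
from h import *
s,im=snap('wrist','w2.png');np.save('w2.npy',np.r_[s['position'],s['ee_rot']])
print(s['position'],s['ee_rot'],s['joint_positions'].round(2),s['contact_force'])
b=im[:,:,::-1]
cv2.imwrite('pics/c2.png',cv2.resize(b[60:270,120:400],None,fx=2.8,fy=2.8,interpolation=cv2.INTER_CUBIC))
```

```text
[0.48004076 0.08143659 0.15810286] [ 2.80158656e-04  8.25000639e-01 -5.65131643e-01 -3.05579662e-04] [ 0.49  0.18 -0.22 -0.   -1.18 -0.12] [ 0.70454955  0.79644726 -0.3101218 ]
```

View pics/c2.png

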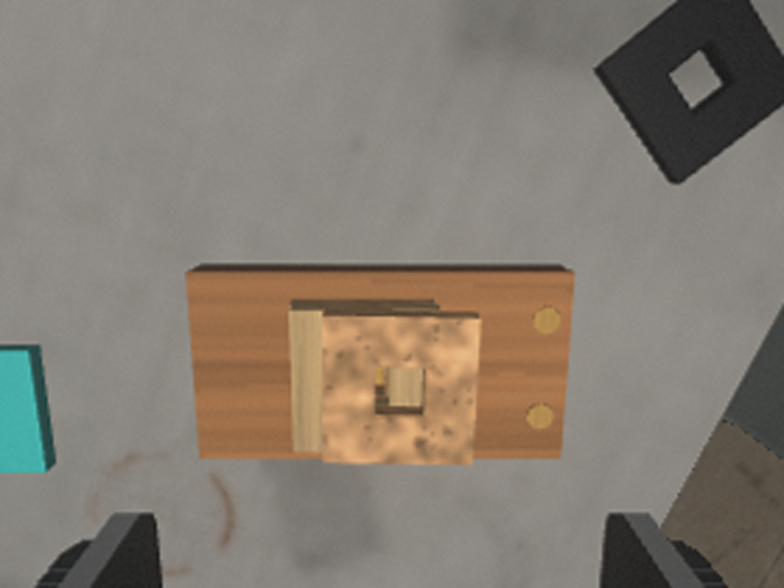

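The first squeeze worked: the stack is square and aligned across the slot, and now differs only along base x. The top coaster's hole is at crop (400,388) and the pale coaster sticks out to the left. Now I squeeze along x.

Call:
drive_tool(plan=[[[0,0,0,0,0.08,1.4,100],[0,0,0,0,0.08,2.6,100],[0,0,0,0,0.08,2.99,100],[0,0,0,0,0.08,2.99,95],[0,0,0,0,0.08,2.99,85],[0,0,0,0,0.08,2.99,78],[0,0,0,0,0.08,2.99,72],[0,0,0,0,0.08,2.99,66],[0,0,0,0,0.08,2.99,60],[0,0,0,0,0.08,2.99,55],[0,0,0,0,0.08,2.99,50],[0,0,0,0,0.08,2.99,50]]])

```text
clock: 6.58
position: [0.4777, 0.0804, 0.0394]
ee_rot: [-0.0, 0.825, -0.565, 0.0]
contact_force: [-0.2, 1.0, 6.0]
finger_gap: 0.0492
grasp_force: 62.7
```

Call:
drive_tool(plan=[[[0,0,0,0,0,0,75],[0,0,0,0,0,0,100],[0,0,0,0,0,-0.8,100],[0,0,0,0,0,-2,100],[0,0,0,0,0,-3,100],[0,0,0,0,0,-3,100],[0,0,0,0,0,-3,100]]])

```text
clock: 7.45
position: [0.4766, 0.0802, 0.158]
ee_rot: [0.0, 0.825, -0.566, -0.001]
contact_force: [-0.8, -0.3, -0.3]
finger_gap: 0.0852
grasp_force: 0.0
```

Run:
```python
from h import *
s,im=snap('wrist','w3.png');np.save('w3.npy',np.r_[s['position'],s['ee_rot']])
print(s['position'],s['ee_rot'],s['contact_force'])
b=im[:,:,::-1]
cv2.imwrite('pics/c3.png',cv2.resize(b[145:230,180:330],None,fx=5,fy=5,interpolation=cv2.INTER_CUBIC))
```

```text
[0.47664808 0.08017676 0.15801981] [ 4.97331781e-04  8.24672679e-01 -5.65609702e-01 -6.23841311e-04] [-0.79548468 -0.26222565 -0.27477129]
```

View pics/c3.png

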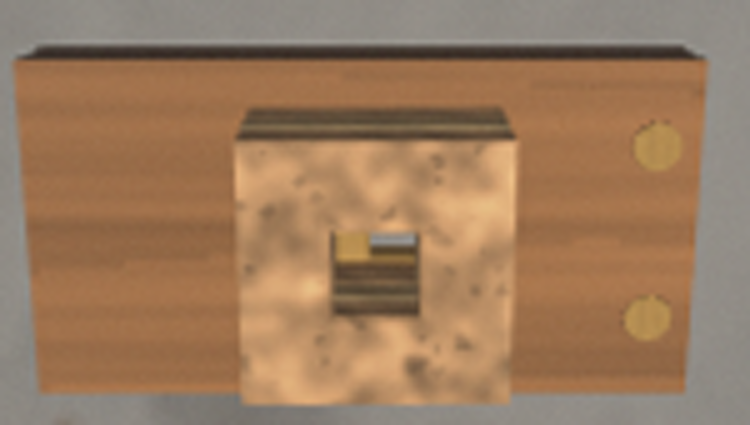

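The stack is square, with the holes lined up at crop (375,273). Through them the brass plate is visible, with its socket edge at crop x≈370.

Run:
```python
from h import *
v=np.load('w3.npy');s=dict(position=v[:3],ee_rot=v[3:])
g=lambda L,z: ray('wrist',np.array(L,float)/5+[179.6,144.6],z,s)
B=g([(14,59),(707,59),(40,393),(685,393)],.024)
c=B.mean(0);ax=(B[0]+B[2]-B[1]-B[3])[:2];yaw=np.arctan2(ax[1],ax[0]);ay=(B[0]+B[1]-B[2]-B[3])[:2]
print(c,np.hypot(*ax)/2,np.hypot(*ay)/2,np.degrees(yaw),np.degrees(np.arctan2(ay[1],ay[0]))+90)
e=np.array([[np.cos(yaw),np.sin(yaw)],[-np.sin(yaw),np.cos(yaw)]])
for n,L,z in(('stud',[(658,147),(648,318)],.026),('top',[(235,139),(517,139),(241,404),(510,404)],.054),('hole',[(333,233),(418,233),(334,315),(418,315)],.054),('sock',[(370,236),(370,246)],.017)):
    P=(g(L,z)-c)[:,:2]@e.T*1000;print(n,P.round(1).tolist(),P.mean(0).round(1), g(L,z).mean(0).round(4))
```

```text
[0.48028643 0.0808919  0.024     ] 0.13507463784810697 0.07001830890030296 21.020940801394328 21.150335809993237
stud [[-58.4, -18.0], [-58.6, 17.7]] [-58.5  -0.2] [0.4257 0.0598 0.026 ]
top [[21.8, -25.4], [-27.7, -25.4], [22.2, 24.8], [-27.9, 24.8]] [-2.9 -0.3] [0.4777 0.0796 0.054 ]
hole [[4.8, -8.3], [-10.4, -8.3], [4.7, 7.3], [-10.6, 7.3]] [-2.9 -0.5] [0.4778 0.0794 0.054 ]
sock [[-1.6, 2.8], [-1.6, 4.9]] [-1.6  3.9] [0.4774 0.0839 0.017 ]
```

Call:
drive_tool(plan=[[[0,0,0,4.8,1.6,-1,60],[0,0,0,4.8,1.6,-1,60],[0,0,0,4.8,1.6,-1,60],[0,0,0,4.8,1.6,-1,60],[0,0,0,4.8,1.6,-1,60],[0,0,0,4.8,1.6,-1,60],[0,0,0,4.8,1.6,-1,60]]])

```text
clock: 8.38
position: [0.4867, -0.1209, 0.1983]
ee_rot: [0.0, 0.825, -0.565, -0.0]
contact_force: [-0.0, 0.3, -0.0]
finger_gap: 0.0512
grasp_force: 0.0
```

Run:
```python
from h import *
s,im=snap('wrist','w4.png');np.save('w4.npy',np.r_[s['position'],s['ee_rot']])
print(s['position'],s['ee_rot'],s['joint_positions'].round(2),s['contact_force'])
b=im[:,:,::-1]
cv2.imwrite('pics/c4.png',cv2.resize(b[100:300,130:390],None,fx=3,fy=3,interpolation=cv2.INTER_CUBIC))
```

```text
[ 0.48666553 -0.12090038  0.19834698] [ 2.52917983e-04  8.25148013e-01 -5.64916330e-01 -4.81960230e-04] [ 0.07  0.18 -0.11 -0.   -1.28  0.3 ] [-0.0399379   0.26898579 -0.04935538]
```

View pics/c4.png

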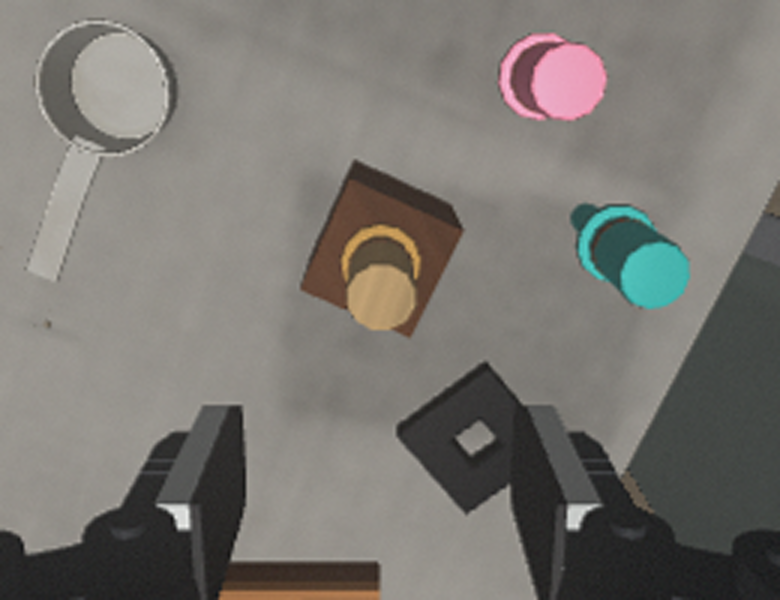

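The true post's handle top is at crop (381,297). Its brass collar is near (381,265), on the dark rest.

Run:
```python
from h import *
v=np.load('w4.npy');s=dict(position=v[:3],ee_rot=v[3:])
g=lambda L,z: ray('wrist',np.array(L,float)/3+[129.67,99.67],z,s)
for n,L,z in(('handle',[(381,297)],.095),('collar',[(381,265)],.055),('rest',[(350,183),(463,230),(410,337),(301,290)],.05)):
    P=g(L,z);print(n,P.mean(0),P.round(4).tolist() if len(P)>1 else'')
p=g([(381,297)],.095)[0]
a=2*np.arctan2(v[5],v[4]);d=(p-v[:3])[:2];print('tool xy units',(d@[np.cos(a),np.sin(a)])/.04,(d@[np.sin(a),-np.cos(a)])/.04,np.degrees(a))
```

```text
handle [ 0.48658446 -0.12318926  0.095     ] 
collar [ 0.48611407 -0.1225232   0.055     ] 
rest [ 0.48610537 -0.12255375  0.05      ] [[0.5061, -0.1446, 0.05], [0.4634, -0.1434, 0.05], [0.4659, -0.0998, 0.05], [0.5089, -0.1024, 0.05]]
tool xy units 0.05261376448265927 0.022588923221000173 -68.79297430994586
```

Call:
drive_tool(plan=[[[0,0,0,0.045,0.02,1.3,60],[0,0,0,0.045,0.02,2.5,60],[0,0,0,0.045,0.02,3.1,60],[0,0,0,0.045,0.02,3.1,60],[0,0,0,0.045,0.02,3.1,40],[0,0,0,0.045,0.02,3.1,20],[0,0,0,0.045,0.02,3.1,10],[0,0,0,0.045,0.02,3.1,10],[0,0,0,0.045,0.02,3.1,10]]])

```text
clock: 9.55
position: [0.488, -0.1238, 0.0766]
ee_rot: [-0.001, 0.825, -0.565, 0.001]
contact_force: [-0.2, 1.7, 5.7]
finger_gap: 0.0205
grasp_force: 58.5
```

Call:
drive_tool(plan=[[[0,0,0,0,0,-0.5,10],[0,0,0,0,0,-1.2,10],[0,0,0,0,0,-2.2,10],[0,0,0,0,0,-2.2,10],[0,0,0,0,0,-2.2,10]]])

```text
clock: 10.18
position: [0.4864, -0.1236, 0.1626]
ee_rot: [-0.0, 0.825, -0.566, -0.0]
contact_force: [-0.3, 0.5, -1.4]
finger_gap: 0.0204
grasp_force: 58.7
```

Run:
```python
from h import *
s,im=snap('scene','s5.png');s2,w=snap('wrist','w5.png')
print({k:np.round(s[k],4) for k in('clock','position','ee_rot','joint_positions','contact_force','torque','finger_gap')})
c=cv2.resize(im[140:260,220:370,::-1],None,fx=4,fy=4,interpolation=cv2.INTER_CUBIC)
cv2.imwrite('pics/c5.png',c)
```

```text
{'clock': np.float64(10.175), 'position': array([ 0.4864, -0.1236,  0.1626]), 'ee_rot': array([-2.000e-04,  8.247e-01, -5.656e-01, -3.000e-04]), 'joint_positions': array([ 6.3400e-02,  2.0300e-01, -1.7370e-01, -7.0000e-04, -1.1943e+00,
        3.0530e-01]), 'contact_force': array([-0.2923,  0.5405, -1.4069]), 'torque': array([-0.0267,  0.0386, -0.0239]), 'finger_gap': np.float64(0.0204)}
```

View pics/c5.png

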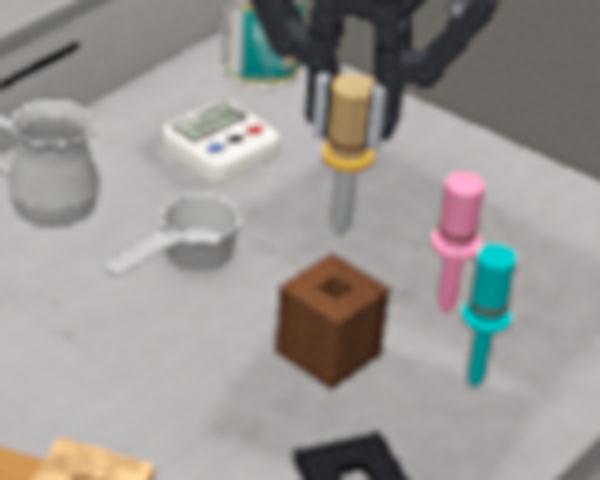

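Run:
```python
from h import *
p=arm.camera_params('scene');f=192/np.tan(np.radians(p['vfov']/2))
for X in([.4864,-.1236,.181],[.4864,-.1236,.088]):
    c=p['R']@X+p['t'];print(c[:2]/c[2]*f+[p['cx'],p['cy']])
X=np.array([.4861,-.1226,.05]);c=p['R']@X+p['t'];q=c[:2]/c[2]*f+[p['cx'],p['cy']];print('rest hole pred crop',(q-[220,140])*4,' seen 337,288')
```

```text
[308.05135266 159.98318898]
[304.46247732 196.86074211]
rest hole pred crop [331.82137301 283.38060846]  seen 337,288
```

The post is upright in the gripper. I carry it over the stack.

Call:
drive_tool(plan=[[[0,0,0,-1.2,-0.4,-0.2,10],[0,0,0,-2.4,-0.8,-0.2,10],[0,0,0,-3.6,-1.2,-0.2,10],[0,0,0,-4.5,-1.53,-0.2,10],[0,0,0,-4.81,-1.63,-0.2,10],[0,0,0,-4.81,-1.63,0,10],[0,0,0,-4.81,-1.63,0.3,10],[0,0,0,-4.81,-1.63,0.5,10],[0,0,0,-4.81,-1.63,0.5,10],[0,0,0,-4.81,-1.63,0.5,10]]])

```text
clock: 11.52
position: [0.4785, 0.0788, 0.1431]
ee_rot: [-0.0, 0.825, -0.566, 0.0]
contact_force: [0.4, -0.3, -1.3]
finger_gap: 0.0204
grasp_force: 58.8
```

Run:
```python
from h import *
s=arm.get_state();im=arm.camera('wrist');a=arm.camera('scene')
np.save('w6.npy',np.r_[s['position'],s['ee_rot']])
print({k:np.round(s[k],4) for k in('clock','position','ee_rot','contact_force','finger_gap')})
A=cv2.resize(im[120:300,170:340,::-1],(566,600),interpolation=cv2.INTER_CUBIC)
cv2.imwrite('pics/w6.png',im[:,:,::-1]);cv2.imwrite('pics/s6.png',a[:,:,::-1])
B=cv2.resize(a[185:305,215:262,::-1],(234,600),interpolation=cv2.INTER_CUBIC)
cv2.imwrite('pics/c6.png',np.hstack([A,B]))
```

```text
{'clock': np.float64(11.525), 'position': array([0.4785, 0.0788, 0.1431]), 'ee_rot': array([-1.000e-04,  8.246e-01, -5.657e-01,  2.000e-04]), 'contact_force': array([ 0.4003, -0.2859, -1.2578]), 'finger_gap': np.float64(0.0204)}
```

View pics/c6.png

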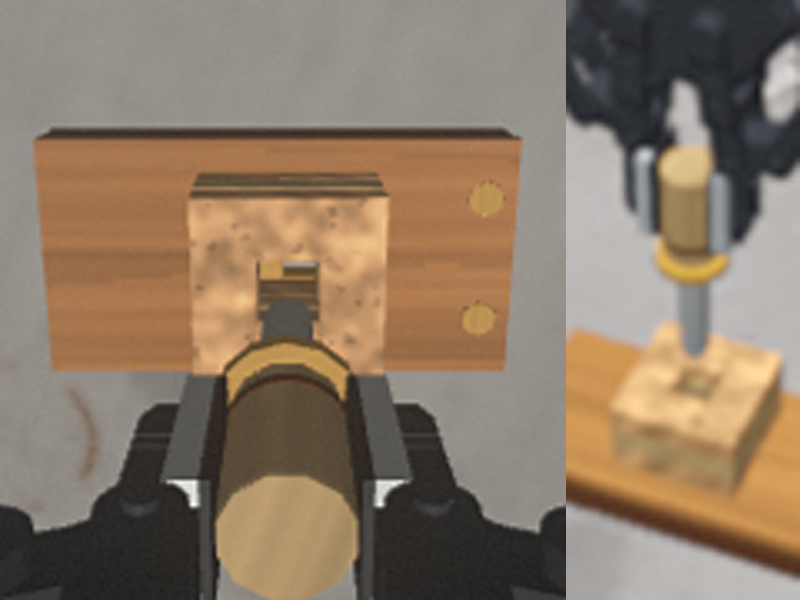

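The wrist crop shows the shaft tip's front edge at (290,298). The hole's far edge runs from (257,262) to (318,262), so the tip is centred sideways. The scene crop shows the post upright above the hole.

Run:
```python
from h import *
v=np.load('w6.npy');s=dict(position=v[:3],ee_rot=v[3:])
k=600/180
g=lambda L,z: ray('wrist',np.array(L,float)/k+[169.65,119.65],z,s)
a=2*np.arctan2(v[5],v[4]);E=np.array([[np.cos(a),np.sin(a)],[np.sin(a),-np.cos(a)]])
T=lambda P:((P-v[:3])[:,:2]@E.T*1000).round(1)
for z in(.0655,.0685,.0715):print('tip front',T(g([(290,298)],z)))
print('hole far edge',T(g([(257,262),(318,262)],.054)),'coaster',T(g([(188,196),(388,196),(192,374),(384,374)],.054)), T(g([(188,196),(388,196)],.054)).mean(0))
print('hole c3',T(np.array([[.4778,.0794,.054],[.4803,.0809,.024]])))
```

```text
tip front [[1.4 0.7]]
tip front [[2.4 0.6]]
tip front [[3.5 0.6]]
hole far edge [[ 7.  -7.7]
 [ 7.   7.8]] coaster [[ 24.1 -24.6]
 [ 24.1  25. ]
 [-23.9 -25.1]
 [-23.9  25.4]] [24.1  0.2]
hole c3 [[-0.8  0.4]
 [-1.3 -2.5]]
```

The tip is within 0.5 mm of the hole centre, so I go down through the coasters.

Call:
drive_tool(plan=[[[0,0,0,-0.01,-0.01,0.2,10],[0,0,0,-0.01,-0.01,0.4,10],[0,0,0,-0.01,-0.01,0.6,10],[0,0,0,-0.01,-0.01,0.8,10],[0,0,0,-0.01,-0.01,1,10],[0,0,0,-0.01,-0.01,1.1,10],[0,0,0,-0.01,-0.01,1.15,10],[0,0,0,-0.01,-0.01,1.15,10]]])

```text
clock: 12.62
position: [0.4785, 0.0797, 0.0969]
ee_rot: [-0.0, 0.825, -0.565, 0.0]
contact_force: [0.1, 0.0, -0.8]
finger_gap: 0.0207
grasp_force: 58.8
```

Call:
drive_tool(plan=[[[0,0,0,0,0,0.05,10],[0,0,0,0,0,0.1,10],[0,0,0,0,0,0.14,10],[0,0,0,0,0,0.17,10],[0,0,0,0,0,0.19,10],[0,0,0,0,0,0.19,10]]])

```text
clock: 13.38
position: [0.4785, 0.0797, 0.0895]
ee_rot: [-0.0, 0.825, -0.565, 0.0]
contact_force: [-1.4, -0.0, 2.7]
finger_gap: 0.0203
grasp_force: 58.9
```

The tip is on the sprung plate at about 3.9 N net. I drag it toward the studs.

Call:
drive_tool(plan=[[[0,0,0,0,0.02,0,10],[0,0,0,0,0.04,0,10],[0,0,0,0,0.05,0,10]]])

```text
clock: 13.75
position: [0.4771, 0.0792, 0.0896]
ee_rot: [-0.001, 0.825, -0.565, 0.0]
contact_force: [1.3, 0.9, 1.7]
finger_gap: 0.0204
grasp_force: 58.8
```

Call:
drive_tool(plan=[[[0,0,0,0,0.02,0,10],[0,0,0,0,0.04,0,10],[0,0,0,0,0.04,0,10]]])

```text
clock: 14.12
position: [0.4745, 0.0782, 0.0889]
ee_rot: [0.001, 0.825, -0.566, -0.0]
contact_force: [0.2, 0.1, -1.0]
finger_gap: 0.0201
grasp_force: 58.7
```

The vertical load is gone, so the tip is over the socket. I continue to its centre.

Call:
drive_tool(plan=[[[0,0,0,0,0.03,0,10],[0,0,0,0,0.05,0,10],[0,0,0,0,0.07,0,10],[0,0,0,0,0.07,0,10]]])

```text
clock: 14.62
position: [0.4724, 0.0773, 0.0893]
ee_rot: [0.0, 0.825, -0.566, -0.0]
contact_force: [-0.2, 0.2, -1.5]
finger_gap: 0.0206
grasp_force: 58.6
```

Call:
drive_tool(plan=[[[0,0,0,0,0,0.03,10],[0,0,0,0,0,0.06,10],[0,0,0,0,0,0.08,10],[0,0,0,0,0,0.08,10]]])

```text
clock: 15.12
position: [0.4724, 0.0774, 0.086]
ee_rot: [0.0, 0.825, -0.565, -0.0]
contact_force: [0.2, -0.4, -0.3]
finger_gap: 0.0208
grasp_force: 58.7
```

Call:
drive_tool(plan=[[[0,0,0,0,0,0.03,10],[0,0,0,0,0,0.06,10],[0,0,0,0,0,0.09,10],[0,0,0,0,0,0.09,10]]])

```text
clock: 15.62
position: [0.4724, 0.0773, 0.0824]
ee_rot: [0.0, 0.825, -0.565, -0.0]
contact_force: [1.1, 0.3, -0.8]
finger_gap: 0.0204
grasp_force: 58.7
```

Call:
drive_tool(plan=[[[0,0,0,0,0,0.02,10],[0,0,0,0,0,0.04,10],[0,0,0,0,0,0.06,10],[0,0,0,0,0,0.06,10]]])

```text
clock: 16.12
position: [0.4725, 0.0774, 0.0806]
ee_rot: [-0.0, 0.825, -0.565, 0.0]
contact_force: [-1.6, 1.1, 5.0]
finger_gap: 0.021
grasp_force: 59.1
```

The post stops at 5 N exactly at the home height: TCP at 0.0806, so the tip is at 6 mm. I release and lift clear.

Call:
drive_tool(plan=[[[0,0,0,0,0,0,20],[0,0,0,0,0,0,40],[0,0,0,0,0,0,60],[0,0,0,0,0,0,60],[0,0,0,0,0,-0.5,60],[0,0,0,0,0,-1.5,60],[0,0,0,0,0,-3,60],[0,0,0,0,0,-3,60],[0,0,0,0,0,-3,60]]])

```text
clock: 17.25
position: [0.4722, 0.0775, 0.1997]
ee_rot: [-0.0, 0.825, -0.566, -0.0]
contact_force: [0.0, -0.6, 0.0]
finger_gap: 0.0512
grasp_force: 0.0
```

Run:
```python
from h import *
s,im=snap('wrist','w7.png');snap('scene','s7.png')
print({k:np.round(s[k],4) for k in('clock','position','contact_force','finger_gap')})
h=cv2.cvtColor(im,cv2.COLOR_RGB2HSV)
# expected pixels of handle top (z .099) and collar rim (z .059) by projection; handle-top blob by colour
from scipy.spatial.transform import Rotation as Ro
q=s['ee_rot'];R=Ro.from_quat([q[1],q[2],q[3],q[0]]).as_matrix();p=arm.camera_params('wrist');M=p['mount'];f=192/np.tan(np.radians(p['vfov']/2))
def proj(X):
    c=M[:3,:3].T@(R.T@(np.array(X)-s['position'])-M[:3,3]);return (c[:2]/c[2]*f+[p['cx'],p['cy']]).round(1)
x,y=.4722,.0774
print('pred handle top',proj([x,y,.099]),'if 5mm higher',proj([x,y,.104]),'collar',proj([x,y,.059]))
g=cv2.cvtColor(im,cv2.COLOR_RGB2GRAY);c=cv2.HoughCircles(cv2.medianBlur(g,3),cv2.HOUGH_GRADIENT,1,15,param1=80,param2=15,minRadius=10,maxRadius=26)
pt=proj([x,y,.099])
print([k.round(1).tolist() for k in c[0] if np.hypot(*(k[:2]-pt))<30])
```

```text
{'clock': np.float64(17.25), 'position': array([0.4722, 0.0775, 0.1997]), 'contact_force': array([ 0.0237, -0.5621,  0.002 ]), 'finger_gap': np.float64(0.0512)}
pred handle top [255.8 201.7] if 5mm higher [255.8 203.5] collar [255.7 189.8]
[[258.5, 194.5, 19.899999618530273], [242.5, 197.5, 11.800000190734863]]
```

To confirm the post is fully home, I press lightly on the handle top with the fingers shut. Contact should come at TCP ≈ 0.113.

Call:
drive_tool(plan=[[[0,0,0,0,0,0,20],[0,0,0,0,0,0,0],[0,0,0,0,0,1,0],[0,0,0,0,0,1.8,0],[0,0,0,0,0,2.05,0],[0,0,0,0,0,2.1,0],[0,0,0,0,0,2.13,0],[0,0,0,0,0,2.16,0],[0,0,0,0,0,2.18,0],[0,0,0,0,0,2.18,0]]])

```text
clock: 18.6
position: [0.4726, 0.0774, 0.1131]
ee_rot: [-0.0, 0.825, -0.565, 0.0]
contact_force: [0.1, -0.6, 0.3]
finger_gap: 0.0001
grasp_force: 0.2
```

There is no contact down to 0.099, so the handle is not higher than its home height. I retract and hand in.

Call:
drive_tool(plan=[[[0,0,0,0,0,-1,0],[0,0,0,0,0,-2.5,0],[0,0,0,0,0,-2.5,0],[0,0,0,0,0,-2.5,0],[0,0,0,0,0,-2.5,0]]])

```text
clock: 19.23
position: [0.4718, 0.0771, 0.2116]
ee_rot: [0.001, 0.825, -0.566, -0.001]
contact_force: [0.1, -0.1, -1.1]
finger_gap: 0.0003
grasp_force: 0.0
```

```bash
python3 -c "
from plant import arm
s=arm.get_state();print(s['position'],s['contact_force'],s['clock']);print(arm.hand_in())"
```

```text
[0.47175746 0.07712571 0.2115714 ] [ 0.13325997 -0.06113496 -1.1286816 ] 19.225
the job is handed in; nothing more can be done
None
```

I squared up the coasters, pushed the post through them and down into the sprung socket to its home height by force and height readings (no final picture viewed), then let go and handed the job in at about 19 s, other things untouched.

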